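# Turn over the face-down grinding shoe and set it on the dressing stand

### The job

Of the three grinding shoes leaning in the wide drip rack, one was put in face down, its abrasive against the slope and its plain steel back showing. Take that shoe, turn it over, and lean it on the small empty dressing stand with its steel back flat against the slope, its abrasive facing outward and upward, its bare steel end up, and its lower edge square on the ledge, about midway across. Leave the other two shoes in the rack as they are, and let go of everything.

Things in the scene. Friction and masses are not known exactly. Their poses are not given: they have to be found in the camera images.
- shoe_mid (a point): The face-down shoe, loose in the rack: steel plate 56 wide, 110 high, 8 mm thick, 0.45 kg; brown abrasive 60 high, 10 mm thick on one face from the lower edge up; upper 50 mm bare: grip there across the 8 mm. Point: centre of the steel plate. x: out of the abrasive face (at start 30 deg below level); z: along the plate to its bare end, leaning 30 deg from vertical towards the robot; y: width.
- stand_seat (a point): Empty dressing stand, fixed: panel 100 wide, 60 mm up the slope, leaning 30 deg from vertical, front away from the robot; ledge 34 mm deep square to it, no lip. Point: middle of the inner corner of panel and ledge, 30 mm above the bench. x: out of the panel's front, 30 deg above level; z: up the panel; y: along the corner. A placed shoe's plate centre is at x 4, y 0, z 55 mm here, axes alike.
- other_a_mid (a point): A second, identical shoe in the rack, right way up (abrasive outward and up); leave it alone. Point: centre of its steel plate; axes as for the first shoe. The rack is fixed, 280 mm wide, with the same slope and ledge as the stand; the three shoes stand side by side about 95 mm apart, in any order.
- other_b_mid (a point): The third, identical shoe in the rack, also right way up; leave it alone. Point: centre of its steel plate; axes as for the first shoe.
There are look-alikes about, which are no part of the job. What is shaped like the part that bears stand_seat but red is not meant.

How it is judged:
By the outcome, as a careful person would: the job done as asked, in the order asked, and still so for the second after the job is handed in, with the robot touching nothing.
It also fails if it takes over 42 s, if anything falls off the work surface, if the arm or the gripper's body presses on something with over 40 N, if the wrist force passes 120 N, or if a joint passes its speed limit or range.

### The arm

A 6-joint arm with a two-finger parallel gripper is mounted at the origin on the work surface. World frame = base frame: x ahead of the robot, y to its left, z up, the work surface at z = 0. Lengths are in m, angles in rad, forces in N, time in s.
With the tool pointing down it reaches from about 0.25 to 0.775 m from the base axis. Payload 8.9 kg.
Tool frame: the origin (TCP) lies at the very end of the fingers, on their centre line; the grasp point (between the pads) lies 19 mm behind it; x points along the fingers, y is the direction in which the jaws open and shut, and the axes are right-handed (so a half turn about x gives the same grasp; the last joint's range is limited). The gripper opens to 85 mm and grips with 20 to 120 N. Pads are 22 mm wide; open, the fingers measure 114 mm over their backs; the gripper's body (76 mm by 85 mm) begins 54 mm behind the grasp point. The pads swing forward as they close: fully open they stand 13 mm farther back than shut.
Start: joints at [-1.358, 0.291, -0.153, 1.127, 0, 1.431], TCP at [0.181, -0.493, 0.231] pointing down, gripper open.
Joint ranges: [-2.52, 2.52], [-0.91, 1.74], [-1.3, 1.37], [-1.96, 2.02], [-1.52, 1.47], [-3.14, 3.14]. Speed limits (rad/s): [2.22, 2.22, 2.79, 3.14, 3.14, 3.14].

### API

Orientations are given as a unit quaternion [w, x, y, z].
In Python, from cell import ctrl, vision gives the robot as it stands.
- The arm moves only by the tool send_rows, never from a script. Its argument "plan" is text: rows parted by semicolons, each of 5 numbers parted by spaces: the closure, from -1 (fully open) to 1 (shut), so that 0 is half open, then the shift along the world's x, y, z in m, then the turn about the world's z in rad. In form: jaw x y z yaw; .... A call has exactly 10 rows; each row shifts and turns the commanded pose from where the row before left it; what a row does not reach is not made up. A row lasts 1/12 s, in which the tool goes at most 41.7 mm and 7.16 degrees, less where a joint would pass 70% of its speed; a pose out of reach is approached as far as the arm can. A call is refused whole if a number of a shift passes 0.0417 or a number of a turn 0.125, either way. A call with a gripper value outside its range is refused whole. The fingers move at their own pace and stop on an object; "newtons" is the grip in N (left out, the last holds). Time passes only in rows, so rows that do not move let the fingers close, or fill a call up. It gives the time, the measured TCP pose, the force and the opening at its end, in the units of the state.
- ctrl.get_state(): the state, without advancing time (a new reading comes with each control period).
- vision.camera(name): name is "scene" or "top" or "wrist"; returns a dict with "color" (420x560x3 uint8, blue, green, red), "K" (3x3 intrinsics, pixels), "pose" (4x4, takes a point from camera to world coordinates). Camera axes: x right, y up, looking along -z (the intrinsics and any distortion apply to the point x, -y, -z); pixel columns grow to the right and rows downward; lengths in m; the calibration is good to about 2 mm. The wrist camera is an equidistant fisheye: a pixel r from the principal point sees the ray r / f radians off the axis. A picture is of the moment at which its call begins. There is no depth.
- ctrl.job_done(): hands the job in, once; it reports no verdict.
The state is a dict: "clock": time; "q": joint angles; "joint_velocities": joint speeds; "tau": joint torques, N m; "tcp_pos": TCP position; "tool_rot": TCP orientation; "ft_force": force on the tool from outside, world axes, zero at the start; "torque": the same for the moment, N m; "width": opening from 0.0 (shut) to 1.0 (fully open).
Only numpy, scipy, OpenCV 4.12 (cv2) and the standard library are available. Lean on these libraries where they do the work, as an engineer would, in place of code of your own. Each camera call takes 0.05 s, during which the arm holds its last target.

## Working session

There is one attempt and no reset: what is moved stays moved. The work goes in short steps, Python scripts to look and compute and a tool call to move; the robot and the scene stay as the last step left them, time stands still between calls to the robot, and variables do not carry over. Pictures are saved under pics/ and viewed, and the job is handed in when it is done.

Besides the shell and the picture viewer there is one more tool, called after "Emit:" in YAML: its name, and indented under it one key for each argument. send_rows: Moves the arm, as the interface text tells. Its arguments: {"type":"object","properties":{"plan":{"type":"string"},"newtons":{"type":"number"}},"required":["plan"]}

```bash
ls; mkdir -p pics
python3 - <<'E'
from cell import ctrl, vision
import cv2
s=ctrl.get_state();print(s)
for n in ["scene","top","wrist"]:
    c=vision.camera(n);cv2.imwrite(f"pics/{n}0.png",c["color"]);print(n,c["K"],c["pose"])
E
```

```text
pics
{'clock': 0.0, 'q': array([-1.35829260e+00,  2.91272599e-01, -1.54109914e-01,  1.12667904e+00,
       -3.58847272e-06,  1.43151277e+00]), 'joint_velocities': array([ 0.00043736,  0.00049096,  0.00098857, -0.00060653,  0.00080645,
       -0.00066076]), 'tau': array([-4.11845740e-04, -5.37146258e+01,  3.31373084e+01,  1.59065420e-02,
       -3.79024450e-04, -6.43079829e-06]), 'tcp_pos': array([ 0.18082354, -0.49242922,  0.23074241]), 'tool_rot': array([-0.12328824, -0.69617874, -0.1241822 ,  0.69621402]), 'ft_force': array([ 0.33055035, -0.17871114,  0.60342599]), 'torque': array([-0.01771667, -0.0326507 ,  0.02572264]), 'width': 0.9981189722681173}
scene [[473.10011799   0.         280.73450525]
 [  0.         473.10011799 217.08478844]
 [  0.           0.           1.        ]] [[ 0.22444459 -0.68005502  0.69796117  1.23974034]
 [ 0.97443247  0.1641884  -0.1533738  -0.20544758]
 [-0.01029451  0.71453995  0.69951889  0.96204964]
 [ 0.          0.          0.          1.        ]]
top [[479.1938886    0.         286.1456563 ]
 [  0.         479.1938886  205.66568719]
 [  0.           0.           1.        ]] [[ 2.52687993e-02  9.98231853e-01 -5.38019970e-02  2.98119167e-01]
 [-9.99678284e-01  2.53502621e-02  8.32109556e-04 -3.19645286e-02]
 [ 2.19453299e-03  5.37636616e-02  9.98551277e-01  1.28774084e+00]
 [ 0.00000000e+00  0.00000000e+00  0.00000000e+00  1.00000000e+00]]
wrist [[325.1922621    0.         277.30582556]
 [  0.         325.1922621  208.34308587]
 [  0.           0.           1.        ]] [[ 0.34410013  0.90607599  0.24621414  0.24321857]
 [-0.93893201  0.33243061  0.08886261 -0.47091038]
 [-0.00133284 -0.26175597  0.96513317  0.37336865]
 [ 0.          0.          0.          1.        ]]
```

View pics/scene0.png

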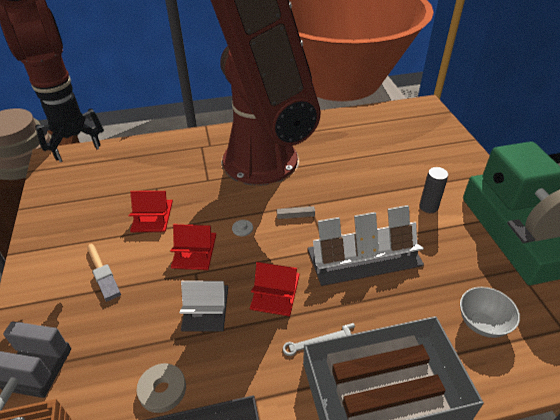

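View pics/top0.png

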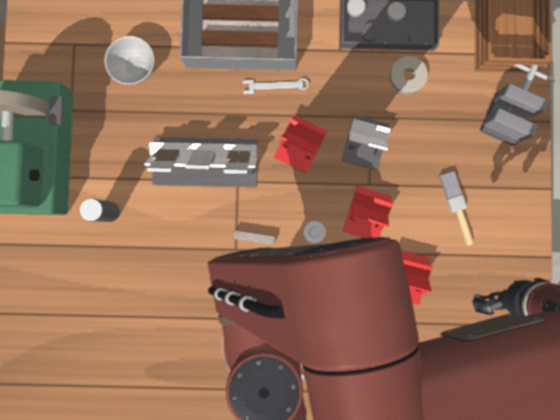

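View pics/wrist0.png

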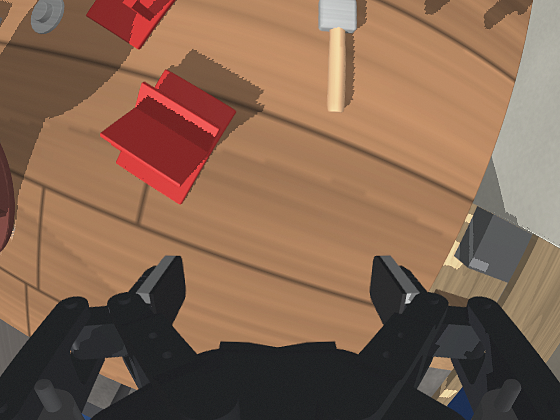

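Run:
```python
import cv2, numpy as np
a=cv2.imread("pics/scene0.png");b=cv2.imread("pics/top0.png")
p=cv2.resize(a[190:290,295:435],None,fx=5.5,fy=5.5,interpolation=cv2.INTER_CUBIC);cv2.imwrite("pics/c1.png",p)
p=cv2.resize(a[270:340,165:245],None,fx=8,fy=8,interpolation=cv2.INTER_CUBIC);cv2.imwrite("pics/c2.png",p)
p=cv2.resize(b[105:205,135:265],None,fx=6,fy=6,interpolation=cv2.INTER_CUBIC);cv2.imwrite("pics/c3.png",p)
p=cv2.resize(b[105:180,330:405],None,fx=8,fy=8,interpolation=cv2.INTER_CUBIC);cv2.imwrite("pics/c4.png",p)
```

```text
(no output)
```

View pics/c1.png

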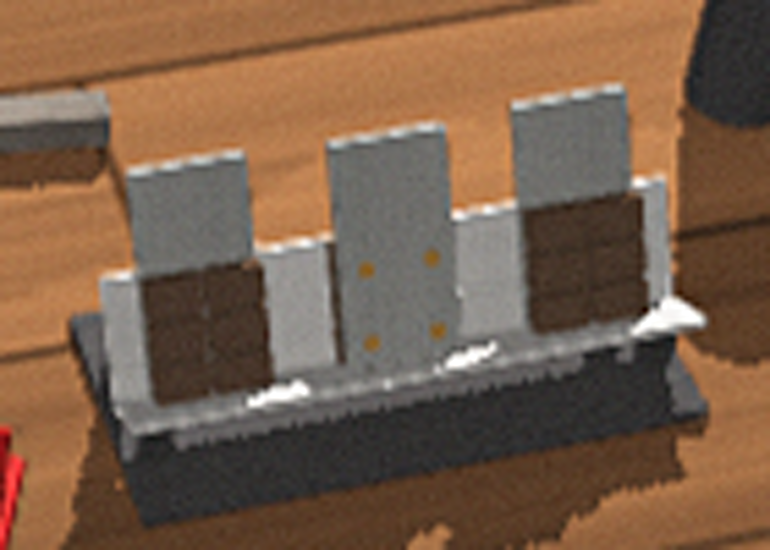

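View pics/c2.png

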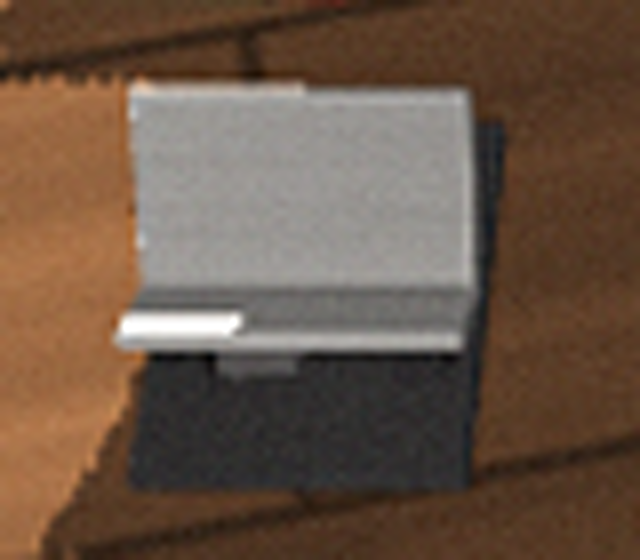

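View pics/c3.png

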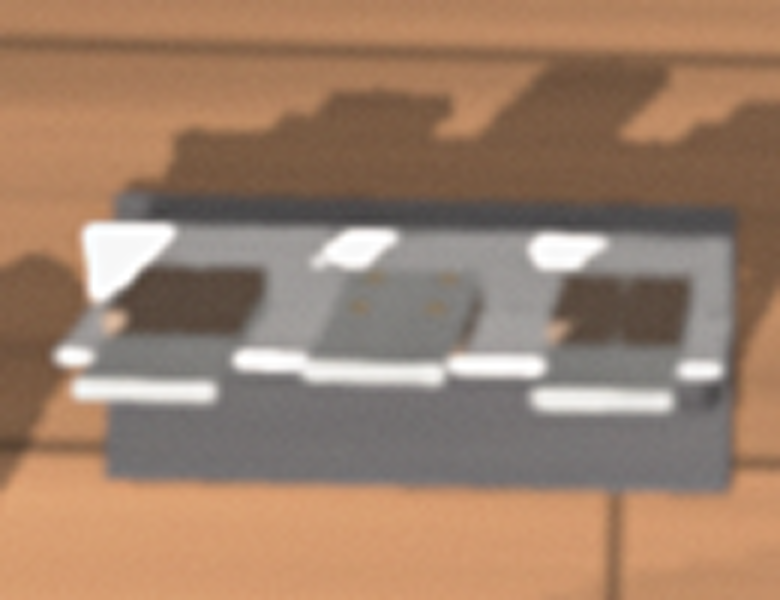

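View pics/c4.png

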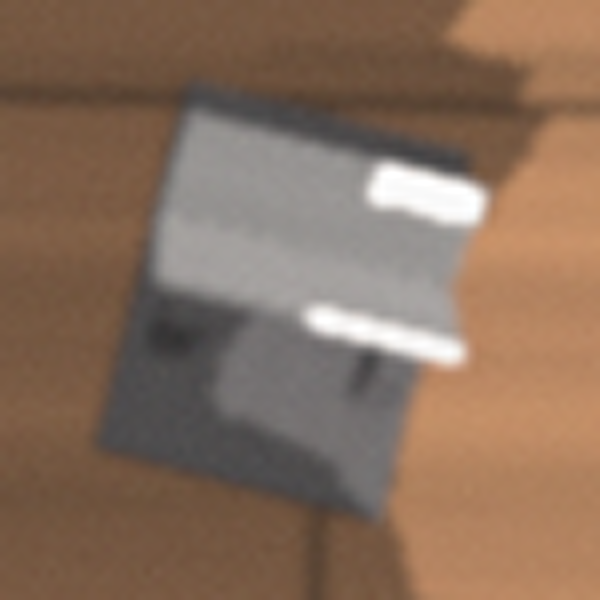

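```bash
cat > h.py <<'E'
import numpy as np
from scipy.optimize import least_squares
from cell import ctrl, vision
KS={}
def cams():
    return {n:vision.camera(n) for n in ("scene","top")}
def proj(c,P):
    T=np.linalg.inv(c["pose"]);p=(T[:3,:3]@np.asarray(P).T).T+T[:3,3]
    K=c["K"];return np.c_[K[0,0]*p[:,0]/-p[:,2]+K[0,2],K[1,1]*-p[:,1]/-p[:,2]+K[1,2]]
def frame(X,Y,Z,psi,lean=np.pi/6):
    o=np.array([np.cos(psi),np.sin(psi),0]);u=np.array([0,0,1.])
    x=np.cos(lean)*o+np.sin(lean)*u;z=-np.sin(lean)*o+np.cos(lean)*u;y=np.cross(z,x)
    return np.c_[x,y,z],np.array([X,Y,Z])
def fit(c,obs,x0,zfix=None):
    def res(v,split=False):
        R,t=frame(*v[:4]);r=[]
        for n,P,uv in obs:
            r.append(proj(c[n],[R@(np.array(P)/1000)+t])[0]-uv)
        return np.array(r) if split else np.ravel(r)
    s=least_squares(res,x0,loss='soft_l1')
    return s.x,res(s.x,True)
E
python3 - <<'E'
from h import *
c=cams()
def crop(s,ox,oy): return lambda u,v:np.array([(u+.5)/s-.5+ox,(v+.5)/s-.5+oy])
a=crop(5.5,295,190);b=crop(6,135,105);d=crop(8,165,270);e=crop(8,330,105)
S=[("scene",(18,-28,110),a(329,150)),("scene",(18,28,110),a(446,132)),("scene",(10,-28,110),a(327,140)),("scene",(10,28,110),a(445,123)),
("scene",(18,28,0),a(457,345)),("scene",(18,-28,0),a(344,368)),
("top",(18,28,110),b(303,362)),("top",(18,-28,110),b(445,368)),("top",(10,28,110),b(303,380)),("top",(10,-28,110),b(445,386))]
v,r=fit(c,S,[.45,.15,.03,0]);print(v,r.round(1).tolist())
T=[("scene",(0,-50,60),d(130,92)),("scene",(0,50,60),d(470,96)),("scene",(34,-50,0),d(120,322)),("scene",(34,50,0),d(462,335)),("scene",(0,-50,0),d(137,290)),("scene",(0,50,0),d(468,290)),
("top",(0,50,60),e(157,282)),("top",(0,-50,60),e(462,345)),("top",(34,50,0),e(190,110)),("top",(34,-50,0),e(487,182))]
w,r=fit(c,T,[.45,-.15,.03,0]);print(w,r.round(1).tolist())
import cv2
for n in c:
    im=c[n]["color"].copy()
    for vv,O in((v,S),(w,T)):
        R,t=frame(*vv)
        L=[(10,28,0),(10,-28,0),(10,-28,110),(10,28,110),(18,28,0),(18,-28,0),(18,-28,110),(18,28,110)] if O is S else [(0,50,60),(0,-50,60),(0,-50,0),(0,50,0),(34,50,0),(34,-50,0)]
        q=proj(c[n],np.array(L)/1000@R.T+t)
        im=cv2.resize(im,None,fx=1,fy=1)
        for p in q: cv2.circle(im,tuple(int(round(k*16)) for k in p),12,(0,255,0),-1,shift=4)
    x0,y0=(160,190) if n=="scene" else (130,90)
    cv2.imwrite(f"pics/ov_{n}.png",cv2.resize(im[y0:y0+150,x0:x0+280],None,fx=2.8,fy=2.8,interpolation=cv2.INTER_CUBIC))
E
```

```text
[ 0.4918056   0.18413107  0.02853889 -0.03610505] [[0.3, -1.0], [0.3, -0.9], [-0.4, 0.0], [-0.6, 0.1], [0.6, 1.5], [0.3, 0.6], [0.4, -0.2], [-0.2, 0.2], [0.5, -0.1], [-0.2, 0.3]]
[ 0.55733963 -0.24626589  0.02966281 -0.23104199] [[0.1, 0.5], [0.3, -0.1], [-0.3, 1.7], [0.3, -0.0], [0.7, -0.6], [1.4, -0.7], [0.8, -1.9], [0.8, 0.1], [0.4, 0.4], [0.3, 1.0]]
```

Run:
```python
from h import *
from scipy.spatial.transform import Rotation as Ro
s=ctrl.get_state();w,x,y,z=s["tool_rot"];M=Ro.from_quat([x,y,z,w]).as_matrix();print(M.round(3),np.arctan2(M[1,1],M[0,1]),s["q"],s["clock"])
for n,v in(("rack",(.4918,.1841,.0295,-.036)),("stand",(.5573,-.2463,.03,-.231))):
    R,t=frame(*v)
    for p in ((14,0,110),(14,0,90),(14,0,80),(4,0,110),(4,0,90),(14,0,0),(4,0,0)): print(n,p,(R@(np.array(p)/1000)+t).round(4))
```

```text
[[-0.     0.345 -0.939]
 [ 0.001 -0.939 -0.345]
 [-1.    -0.001 -0.   ]] -1.2190405125082835 [-1.35832265e+00  2.91002921e-01 -1.53709212e-01  1.12671973e+00
 -1.70275669e-05  1.43151422e+00] 0.25
rack (14, 0, 110) [0.449  0.1856 0.1318]
rack (14, 0, 90) [0.4589 0.1853 0.1144]
rack (14, 0, 80) [0.4639 0.1851 0.1058]
rack (4, 0, 110) [0.4403 0.186  0.1268]
rack (4, 0, 90) [0.4503 0.1856 0.1094]
rack (14, 0, 0) [0.5039 0.1837 0.0365]
rack (4, 0, 0) [0.4953 0.184  0.0315]
stand (14, 0, 110) [ 0.5156 -0.2365  0.1323]
stand (14, 0, 90) [ 0.5253 -0.2388  0.1149]
stand (14, 0, 80) [ 0.5302 -0.2399  0.1063]
stand (4, 0, 110) [ 0.5071 -0.2345  0.1273]
stand (4, 0, 90) [ 0.5169 -0.2368  0.1099]
stand (14, 0, 0) [ 0.5691 -0.2491  0.037 ]
stand (4, 0, 0) [ 0.5607 -0.2471  0.032 ]
```

View pics/ov_scene.png

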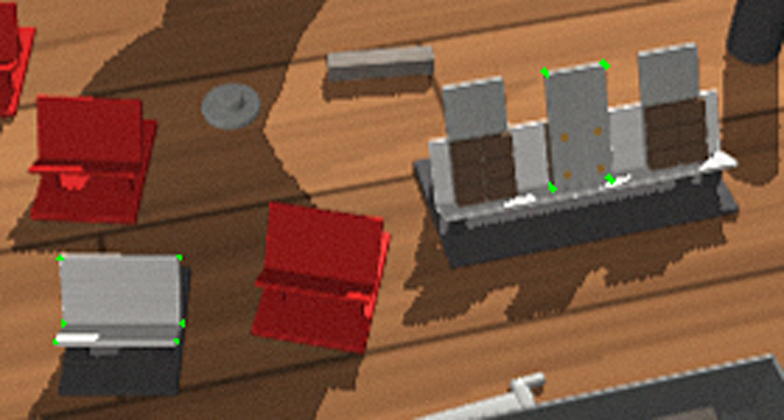

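View pics/ov_top.png

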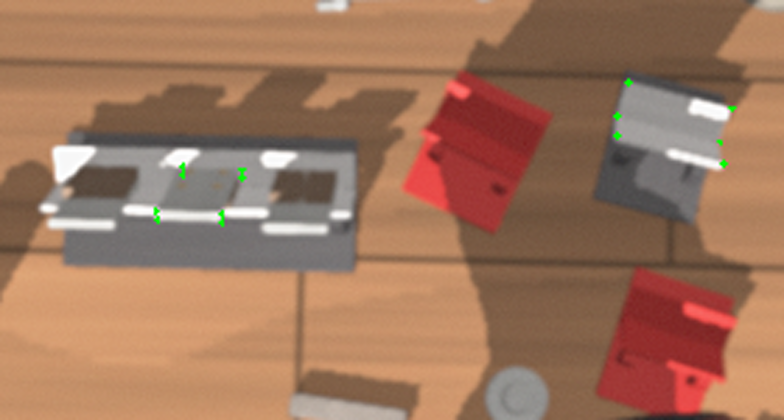

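Emit:
send_rows:
  plan: "-1 0.0147 0.0339 0 0.059;-1 0.0147 0.0339 0 0.059;-1 0.0147 0.0339 0 0.059;-1 0.0147 0.0339 0 0.059;-1 0.0147 0.0339 0 0.059;-1 0.0147 0.0339 0 0.059;-1 0.0147 0.0339 0 0.059;-1 0.0147 0.0339 0 0.059;-1 0.0147 0.0339 0 0.059;-1 0.0147 0.0339 0 0.059"
  newtons: 20

```text
clock: 1.08
tcp_pos: [0.3282, -0.1522, 0.2315]
tool_rot: [0.322, 0.63, 0.321, -0.63]
ft_force: [1.0, -0.4, 0.5]
width: 0.996
```

Emit:
send_rows:
  plan: "-1 0.0147 0.0339 0 0.059;-1 0.0147 0.0339 0 0.059;-1 0.0147 0.0339 0 0.059;-1 0.0147 0.0339 0 0.059;-1 0.0147 0.0339 0 0.059;-1 0.0147 0.0339 0 0.059;-1 0.0147 0.0339 0 0.059;-1 0.0147 0.0339 0 0.059;-1 0.0147 0.0339 0 0.059;-1 0.0147 0.0339 0 0.059"

```text
clock: 1.92
tcp_pos: [0.4752, 0.1872, 0.2312]
tool_rot: [-0.491, -0.509, -0.491, 0.509]
ft_force: [1.6, -0.8, 0.1]
width: 0.998
```

```bash
cat >> h.py <<'E'
from scipy.spatial.transform import Rotation as Ro
def st():
    s=ctrl.get_state();w,x,y,z=s["tool_rot"];M=Ro.from_quat([x,y,z,w]).as_matrix()
    print(round(s["clock"],2),s["tcp_pos"].round(4),"yaw",round(np.arctan2(M[1,1],M[0,1]),4),"q",s["q"].round(3),"f",s["ft_force"].round(1),"w",round(s["width"],3));return s,M
def projw(c,P):
    T=np.linalg.inv(c["pose"]);p=(T[:3,:3]@np.asarray(P).T).T+T[:3,3]
    x,y,z=p[:,0],-p[:,1],-p[:,2];rr=np.hypot(x,y);th=np.arctan2(rr,z);K=c["K"]
    return np.c_[K[0,0]*th*x/rr+K[0,2],K[1,1]*th*y/rr+K[1,2]]
E
python3 - <<'E'
from h import *
import cv2
st();c=vision.camera("wrist");im=c["color"]
R,t=frame(.4918,.1841,.0295,-.036)
L=[(10,28,110),(10,-28,110),(18,28,0),(18,-28,0),(18,-28,110),(18,28,110)]
for p in projw(c,np.array(L)/1000@R.T+t): cv2.circle(im,tuple(int(round(k*16)) for k in p),24,(0,255,0),-1,shift=4)
cv2.imwrite("pics/w1.png",im)
E
```

```text
1.92 [0.4752 0.1872 0.2312] yaw -0.0357 q [ 0.232  0.264 -0.191  1.116 -0.     1.839] f [ 1.6 -0.8  0.1] w 0.998
```

View pics/w1.png

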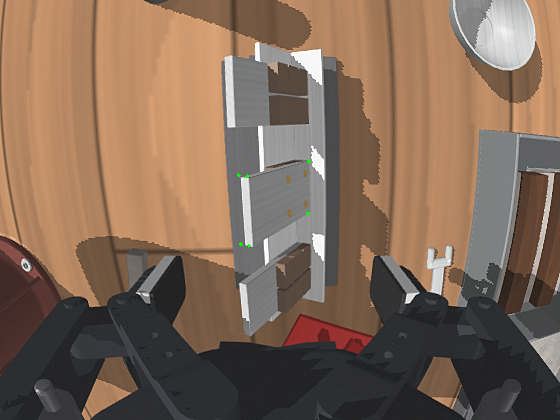

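Emit:
send_rows:
  plan: "-1 0 -0.002 -0.03 0;-1 0 0 -0.03 0;-1 0 0 -0.03 0;-1 0 0 -0.02 0;-1 0 0 -0.01 0;-1 0 0 -0.006 0;-1 0 0 0 0;-1 0 0 0 0;-0.5 0 0 0 0;-0.4 0 0 0 0"

```text
clock: 2.8
tcp_pos: [0.4758, 0.1833, 0.1065]
tool_rot: [0.491, 0.51, 0.49, -0.509]
ft_force: [0.2, 0.3, 0.5]
width: 0.75
```

Run:
```python
from h import *
import cv2
st();c=vision.camera("scene")["color"]
cv2.imwrite("pics/s2.png",cv2.resize(c[130:290,290:450],None,fx=3.7,fy=3.7,interpolation=cv2.INTER_CUBIC))
cv2.imwrite("pics/w2.png",vision.camera("wrist")["color"])
```

```text
2.8 [0.4758 0.1833 0.1065] yaw -0.0391 q [ 0.224  0.369 -0.395  0.805  0.     1.834] f [0.2 0.3 0.5] w 0.75
```

View pics/s2.png

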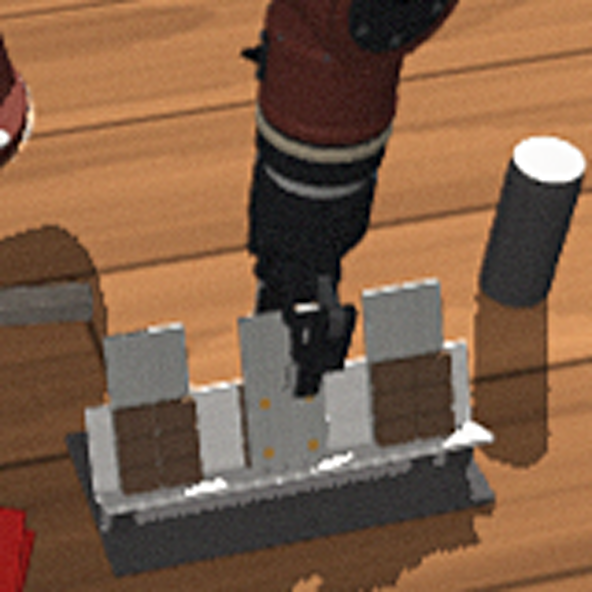

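View pics/w2.png

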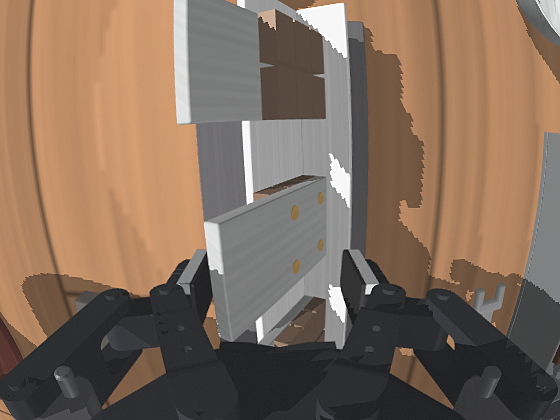

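Emit:
send_rows:
  plan: "-0.2 0 0 0 0;0 0 0 0 0;0.2 0 0 0 0;0.2 0 0 0 0;0.2 0.004 0 0 0;0.2 0.004 0 0 0;0.2 0.004 0 0 0;0.2 0.004 0 0 0;0.2 0.002 0 0 0;0.2 0 0 0 0"

```text
clock: 3.73
tcp_pos: [0.4937, 0.1831, 0.1052]
tool_rot: [0.49, 0.51, 0.49, -0.51]
ft_force: [-0.7, -0.5, -0.7]
width: 0.399
```

Run:
```python
from h import *
import cv2
st();c=vision.camera("scene")["color"]
cv2.imwrite("pics/s3.png",cv2.resize(c[130:290,290:450],None,fx=3.7,fy=3.7,interpolation=cv2.INTER_CUBIC))
cv2.imwrite("pics/w3.png",vision.camera("wrist")["color"])
```

```text
3.73 [0.4937 0.1831 0.1052] yaw -0.0392 q [ 0.216  0.4   -0.35   0.821 -0.     1.826] f [-0.7 -0.5 -0.7] w 0.399
```

View pics/w3.png

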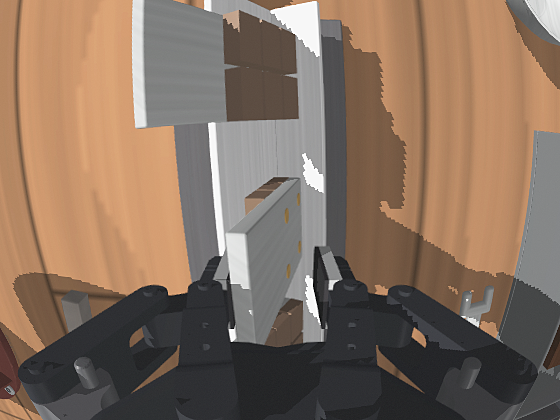

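View pics/s3.png

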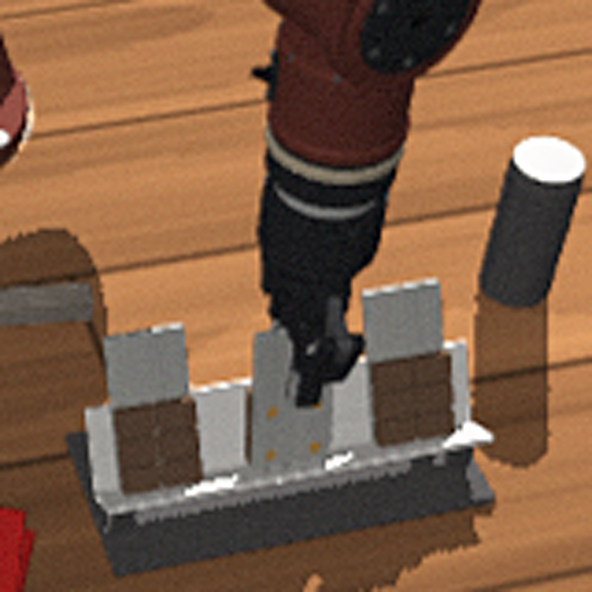

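Emit:
send_rows:
  plan: "0.3 0.003 0 0 0;0.4 0.003 0 0 0;0.5 0.003 0 0 0;0.6 0 0 0 0;0.7 0 0 0 0;0.8 0 0 0 0;1 0 0 0 0;1 0 0 0 0;1 0 0 0 0;1 0 0 0 0"

```text
clock: 4.67
tcp_pos: [0.5026, 0.1831, 0.1054]
tool_rot: [0.49, 0.51, 0.49, -0.509]
ft_force: [3.8, -1.0, -3.6]
width: 0.091
```

Run:
```python
from h import *
import cv2
st();c=vision.camera("scene")["color"]
cv2.imwrite("pics/s4.png",cv2.resize(c[130:290,290:450],None,fx=3.7,fy=3.7,interpolation=cv2.INTER_CUBIC))
cv2.imwrite("pics/w4.png",vision.camera("wrist")["color"])
```

```text
4.67 [0.5026 0.1831 0.1054] yaw -0.0391 q [ 0.213  0.413 -0.328  0.829 -0.     1.823] f [ 3.8 -1.  -3.6] w 0.091
```

View pics/w4.png

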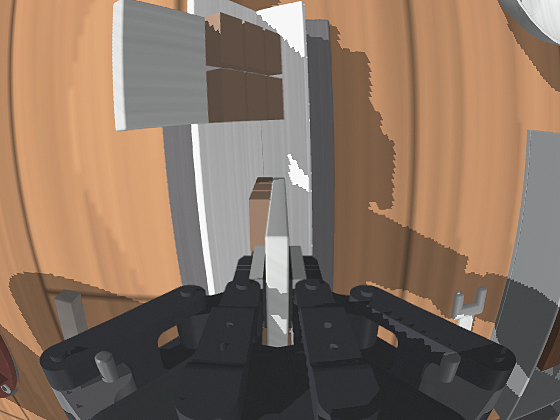

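View pics/s4.png

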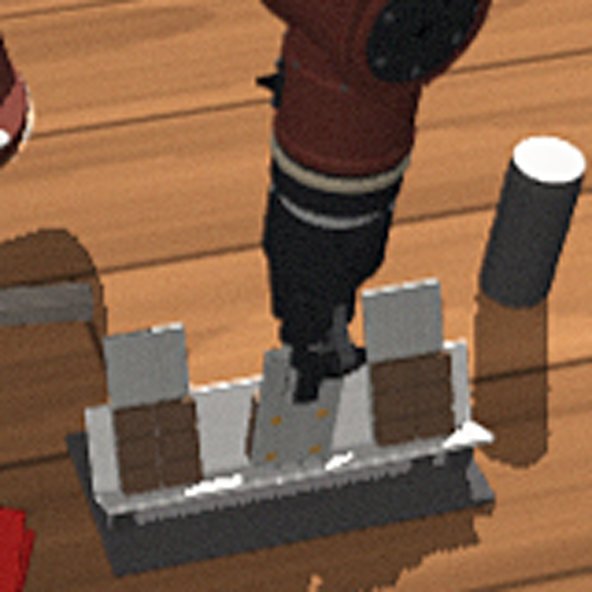

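Emit:
send_rows:
  plan: "1 0 0 0 0;1 0 0 0 0;1 0 0 0.005 0;1 0 0 0.01 0;1 0 0 0.02 0;1 0 0 0.03 0;1 0 0 0.03 0;1 0 0 0.03 0;1 0 0 0.02 0;1 0 0 0 0"
  newtons: 70

```text
clock: 5.6
tcp_pos: [0.503, 0.1837, 0.2548]
tool_rot: [0.491, 0.511, 0.489, -0.508]
ft_force: [0.5, 0.7, -4.0]
width: 0.082
```

Run:
```python
from h import *
import cv2
st();c=vision.camera("scene")["color"]
cv2.imwrite("pics/s5.png",cv2.resize(c[100:290,290:450],None,fx=3.1,fy=3.1,interpolation=cv2.INTER_CUBIC))
cv2.imwrite("pics/w5.png",vision.camera("wrist")["color"])
```

```text
5.6 [0.503  0.1837 0.2548] yaw -0.0388 q [ 0.213  0.295 -0.086  1.185  0.     1.823] f [ 0.5  0.7 -4. ] w 0.082
```

View pics/w5.png

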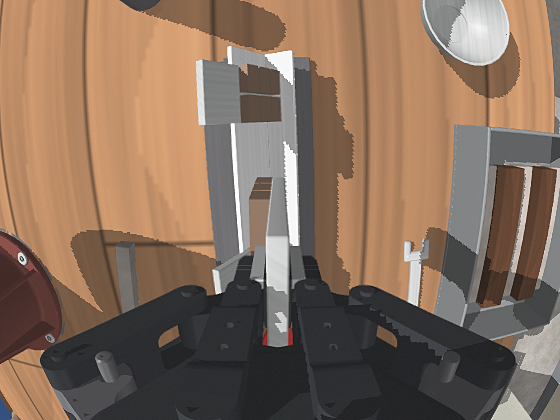

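View pics/s5.png

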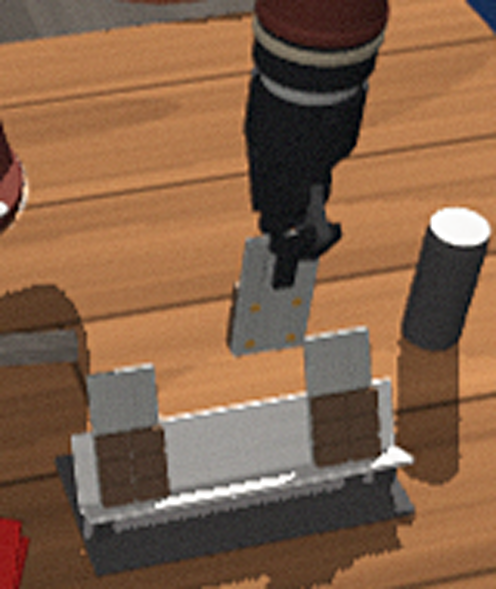

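Run:
```python
from h import *
import cv2
c=vision.camera("scene")["color"];cv2.imwrite("pics/s5full.png",c)
cv2.imwrite("pics/s5b.png",cv2.resize(c[165:225,350:410],None,fx=10,fy=10,interpolation=cv2.INTER_CUBIC))
```

```text
(no output)
```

View pics/s5b.png

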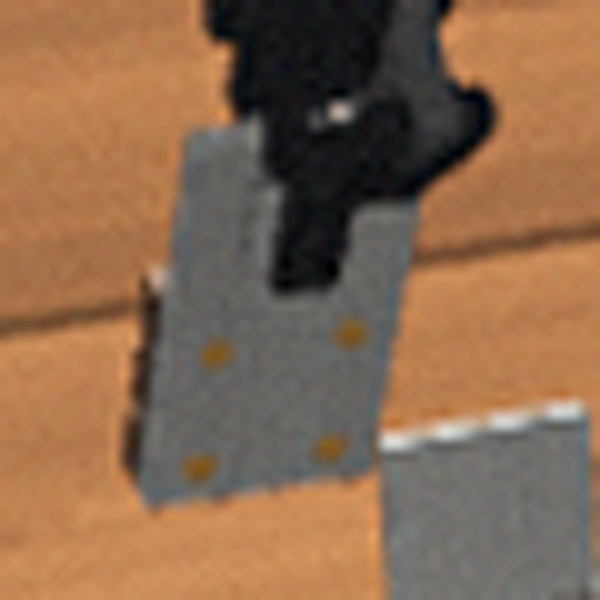

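Run:
```python
from h import *
s,M=st();c={"scene":vision.camera("scene")};p=s["tcp_pos"];psi=-.039
o=np.array([np.cos(psi),np.sin(psi),0]);y=np.array([-np.sin(psi),np.cos(psi),0]);z=np.array([0,0,1.])
# plate outer face at p+4mm*o ; params: y offset, z of bottom rel tcp, roll
def pt(v,Y,Z):
    yo,zb,r=v; cc=np.array([yo,zb+.055]); q=cc+np.array([[np.cos(r),-np.sin(r)],[np.sin(r),np.cos(r)]])@np.array([Y,Z-.055])
    return p+.004*o+q[0]*y+q[1]*z
g=lambda u,v:np.array([(u+.5)/10-.5+350,(v+.5)/10-.5+165])
O=[(-.028,.11,g(190,133)),(-.028,0,g(150,507)),(.028,0,g(377,472))]
f=lambda v:np.ravel([proj(c["scene"],[pt(v,Y,Z)])[0]-uv for Y,Z,uv in O])
r=least_squares(f,[0,-.066,0]);print(r.x,r.fun.round(2)); print(proj(c["scene"],[pt(r.x,.028,.11)]),g(428,100))
```

```text
5.75 [0.5008 0.183  0.2492] yaw -0.039 q [ 0.213  0.299 -0.094  1.18   0.     1.823] f [-0.3 -0.5 -5.7] w 0.089
[ 0.00133198 -0.06265918  0.02248977] [ 0.36  0.97 -0.25 -0.5  -0.15 -0.62]
[[393.36904327 175.13490365]] [392.35 174.55]
```

Emit:
send_rows:
  plan: "1 0.002 -0.008 0 0.05;1 0.0024 -0.0172 0 0.11;1 0.0024 -0.0172 0 0.11;1 0.0024 -0.0172 0 0.11;1 0.0024 -0.0172 0 0.11;1 0.0024 -0.0172 0 0.11;1 0.0024 -0.0172 0 0.11;1 0.0024 -0.0172 0 0.11;1 0.0024 -0.0172 0 0.11;1 0.0024 -0.0172 0 0.11"

```text
clock: 6.63
tcp_pos: [0.5243, 0.0196, 0.2484]
tool_rot: [0.678, 0.197, 0.68, -0.197]
ft_force: [0.1, -0.1, -4.9]
width: 0.088
```

Emit:
send_rows:
  plan: "1 0.0024 -0.0172 0 0.11;1 0.0024 -0.0172 0 0.11;1 0.0024 -0.0172 0 0.11;1 0.0024 -0.0172 0 0.11;1 0.0024 -0.0172 0 0.11;1 0.0024 -0.0172 0 0.11;1 0.0024 -0.0172 0 0.11;1 0.0024 -0.0172 0 0.11;1 0.0024 -0.0172 0 0.11;1 0.0024 -0.0172 0 0.11"

```text
clock: 7.47
tcp_pos: [0.5484, -0.152, 0.2482]
tool_rot: [0.681, -0.186, 0.683, 0.188]
ft_force: [-0.2, 0.3, -4.5]
width: 0.081
```

Emit:
send_rows:
  plan: "1 0.0024 -0.0172 0 0.11;1 0.0024 -0.0172 0 0.11;1 0.0024 -0.0172 0 0.11;1 0.0024 -0.0172 0 0.11;1 0.0014 -0.0082 0 0.11;1 0 0 0 0.11;1 0 0 0 0.11;1 0 0 0 0.04;1 0 0 0 0;1 0 0 0 0"

```text
clock: 8.3
tcp_pos: [0.5597, -0.2282, 0.2487]
tool_rot: [0.554, -0.438, 0.555, 0.44]
ft_force: [-0.5, 0.2, -4.8]
width: 0.082
```

Run:
```python
from h import *
import cv2
c=vision.camera("scene")["color"];st()
cv2.imwrite("pics/s6.png",cv2.resize(c[190:340,120:270],None,fx=4,fy=4,interpolation=cv2.INTER_CUBIC))
```

```text
8.35 [ 0.5599 -0.2283  0.2491] yaw 2.9091 q [-0.508  0.44   0.114  1.247  0.    -1.846] f [ 0.3 -0.3 -4.7] w 0.083
```

View pics/s6.png

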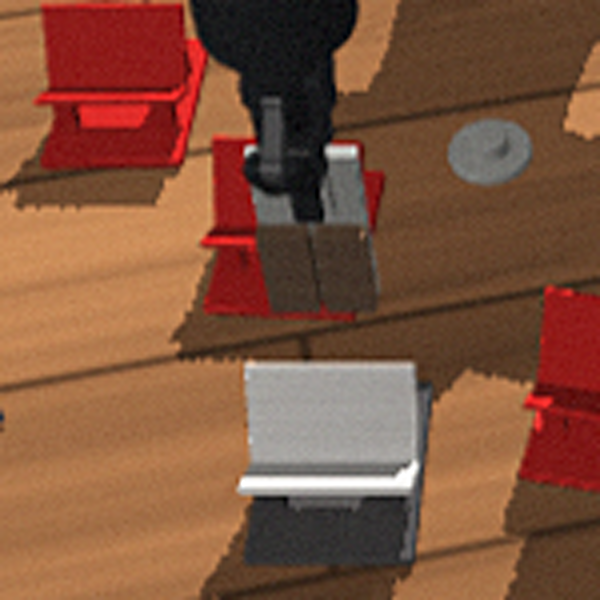

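Emit:
send_rows:
  plan: "1 0 -0.006 -0.01 0;1 0 -0.006 -0.02 0;1 0 -0.0057 -0.02 0;1 0 0 -0.02 0;1 0 0 -0.02 0;1 0 0 -0.02 0;1 0 0 -0.015 0;1 0 0 -0.008 0;1 0 0 0 0;1 0 0 0 0"

```text
clock: 9.18
tcp_pos: [0.5604, -0.2464, 0.1171]
tool_rot: [0.554, -0.439, 0.554, 0.439]
ft_force: [0.5, -0.8, -3.5]
width: 0.083
```

Run:
```python
from h import *
import cv2
c=vision.camera("scene");st()
c=c["color"]
cv2.imwrite("pics/s7.png",cv2.resize(c[250:340,160:250],None,fx=6.6,fy=6.6,interpolation=cv2.INTER_CUBIC))
c=vision.camera("top")["color"]
cv2.imwrite("pics/t7.png",cv2.resize(c[90:190,320:420],None,fx=6,fy=6,interpolation=cv2.INTER_CUBIC))
c=vision.camera("wrist")["color"]
cv2.imwrite("pics/w7.png",c)
```

```text
9.23 [ 0.5609 -0.2467  0.1179] yaw 2.9106 q [-0.534  0.534 -0.086  0.95  -0.    -1.873] f [ 0.  -0.9 -4.1] w 0.085
```

View pics/s7.png

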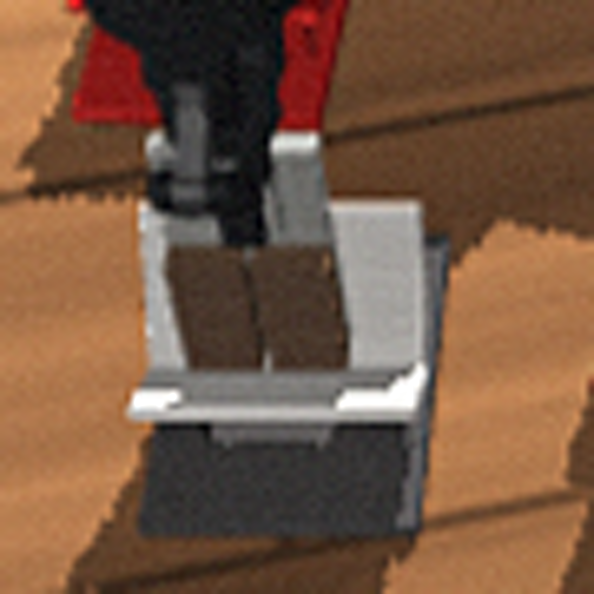

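View pics/w7.png

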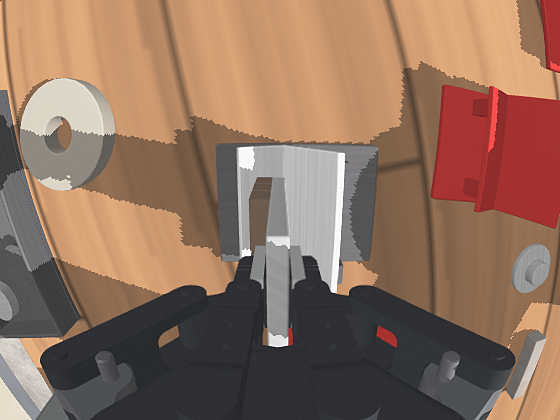

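Run:
```python
from h import *
import cv2
s,M=st();C={n:vision.camera(n) for n in("scene","top","wrist")};p=s["tcp_pos"];psi=-.231
o=np.array([np.cos(psi),np.sin(psi),0]);y=np.array([-np.sin(psi),np.cos(psi),0]);z=np.array([0,0,1.])
pts=[(14,-28,0),(14,28,0),(14,28,60),(14,-28,60),(4,-28,110),(4,28,110),(-4,-28,110),(-4,28,110)]
Q=np.array([p+a/1000*o+b/1000*y+(d/1000-.065)*z for a,b,d in pts])
R,t=frame(.5573,-.2463,.03,-.231)
Q2=np.array([(0,50,60),(0,-50,60),(0,-50,0),(0,50,0),(34,50,0),(34,-50,0)])/1000@R.T+t
im=C["scene"]["color"];im=cv2.resize(im[250:340,160:250],None,fx=6.6,fy=6.6,interpolation=cv2.INTER_CUBIC)
for QQ,col in((Q,(0,255,0)),(Q2,(255,0,255))):
  for q in proj(C["scene"],QQ): cv2.circle(im,tuple(int(round(k)) for k in ((q+.5)-[160,250])*6.6),4,col,-1)
cv2.imwrite("pics/s8.png",im)
im=C["wrist"]["color"]
for QQ,col in((Q,(0,255,0)),(Q2,(255,0,255))):
  for q in projw(C["wrist"],QQ): cv2.circle(im,tuple(int(round(k)) for k in q),3,col,-1)
cv2.imwrite("pics/w8.png",cv2.resize(im[110:360,180:420],None,fx=2.4,fy=2.4))
```

```text
9.33 [ 0.5613 -0.2468  0.1185] yaw 2.9108 q [-0.533  0.533 -0.086  0.95  -0.    -1.874] f [ 0.7  0.5 -4.6] w 0.085
```

View pics/s8.png

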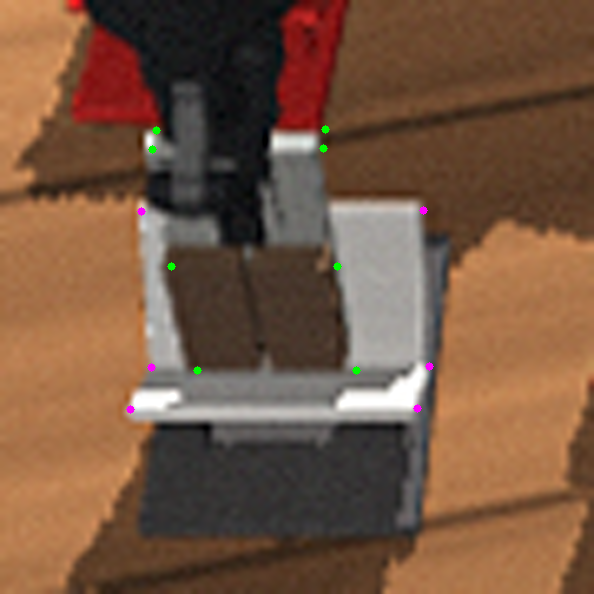

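View pics/w8.png

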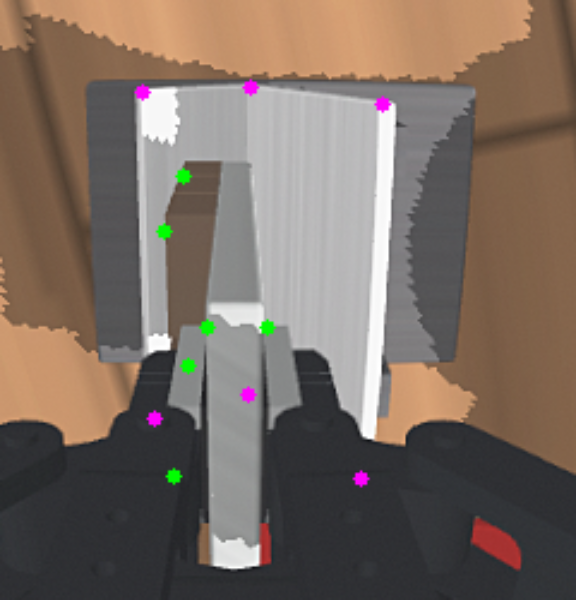

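Emit:
send_rows:
  plan: "1 0 0.003 0 0;1 0 0 -0.003 0;1 0 0 -0.003 0;1 0 0 -0.002 0;1 0 0 -0.001 0;1 0 0 0 0;1 0 0 -0.001 0;1 0 0 0 0;1 0 0 0 0;1 0 0 0 0"

```text
clock: 10.32
tcp_pos: [0.5606, -0.2434, 0.1074]
tool_rot: [0.554, -0.439, 0.554, 0.439]
ft_force: [-0.1, -0.3, -4.8]
width: 0.085
```

Emit:
send_rows:
  plan: "1 0 0 -0.001 0;1 0 0 0 0;1 0 0 0 0;1 0 0 -0.001 0;1 0 0 0 0;1 0 0 0 0;1 0 0 -0.001 0;1 0 0 0 0;1 0 0 0 0;1 0 0 0 0"

```text
clock: 11.15
tcp_pos: [0.561, -0.2436, 0.1064]
tool_rot: [0.554, -0.44, 0.554, 0.438]
ft_force: [-5.7, 3.1, 15.7]
width: 0.085
```

Run:
```python
from h import *
import cv2
st();c=vision.camera("wrist")["color"];st()
cv2.imwrite("pics/w9.png",cv2.resize(c[110:360,180:420],None,fx=2.4,fy=2.4))
c=vision.camera("scene")["color"];st()
cv2.imwrite("pics/s9.png",cv2.resize(c[250:340,160:250],None,fx=6.6,fy=6.6,interpolation=cv2.INTER_CUBIC))
```

```text
11.15 [ 0.561  -0.2436  0.1064] yaw 2.9111 q [-0.529  0.542 -0.106  0.921 -0.    -1.869] f [-5.7  3.1 15.7] w 0.085
11.2 [ 0.561  -0.2436  0.1064] yaw 2.9111 q [-0.529  0.542 -0.106  0.921 -0.    -1.869] f [-5.5  1.4 16.9] w 0.082
11.25 [ 0.561  -0.2436  0.1064] yaw 2.911 q [-0.529  0.542 -0.106  0.921 -0.    -1.869] f [-3.9  2.1 15.9] w 0.088
```

View pics/w9.png

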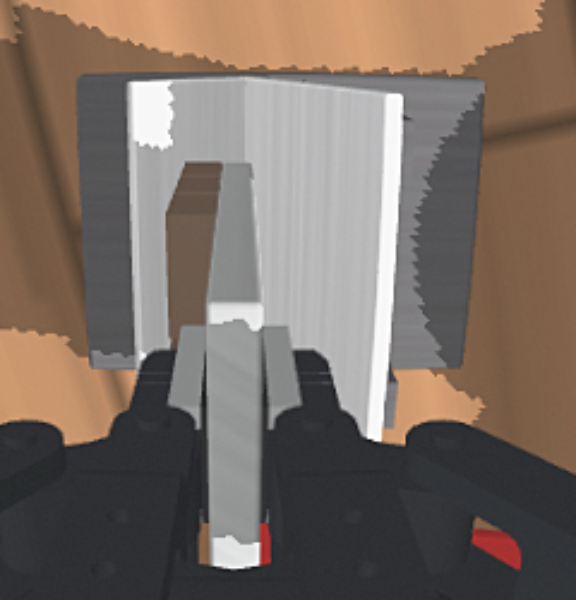

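View pics/s9.png

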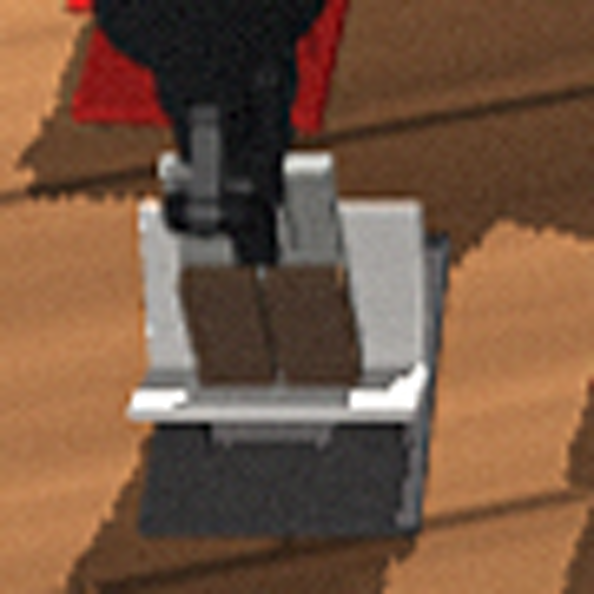

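Emit:
send_rows:
  plan: "1 0 0 0.001 0;1 0 0 0.001 0;0.8 0 0 0 0;0.7 0 0 0 0;0.65 0 0 0 0;0.6 0 0 0 0;0.55 0 0 0 0;0.5 0 0 0 0;0.5 0 0 0 0;0.5 0 0 0 0"
  newtons: 20

```text
clock: 12.08
tcp_pos: [0.5605, -0.2433, 0.1063]
tool_rot: [0.554, -0.439, 0.554, 0.439]
ft_force: [-0.2, -0.0, -0.2]
width: 0.252
```

Run:
```python
from h import *
import cv2
c=vision.camera("wrist")["color"];st()
cv2.imwrite("pics/w10.png",cv2.resize(c[110:360,180:420],None,fx=2.4,fy=2.4))
c=vision.camera("scene")["color"]
cv2.imwrite("pics/s10.png",cv2.resize(c[250:340,160:250],None,fx=6.6,fy=6.6,interpolation=cv2.INTER_CUBIC))
```

```text
12.13 [ 0.5605 -0.2433  0.1063] yaw 2.911 q [-0.529  0.542 -0.105  0.923  0.    -1.869] f [-0.8 -0.3 -0.1] w 0.252
```

View pics/w10.png

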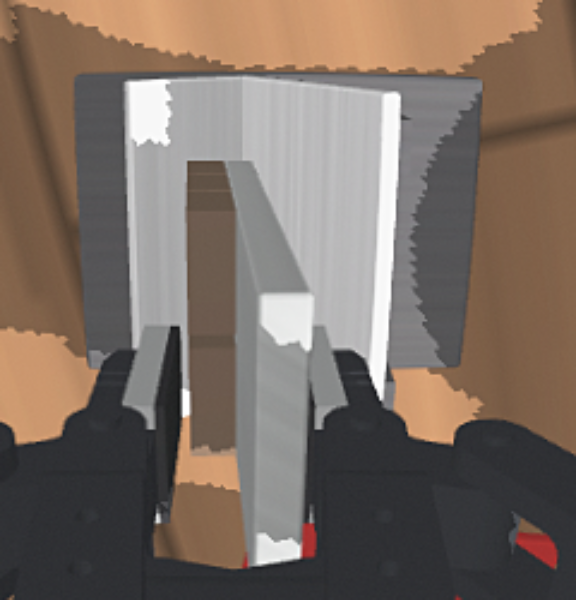

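View pics/s10.png

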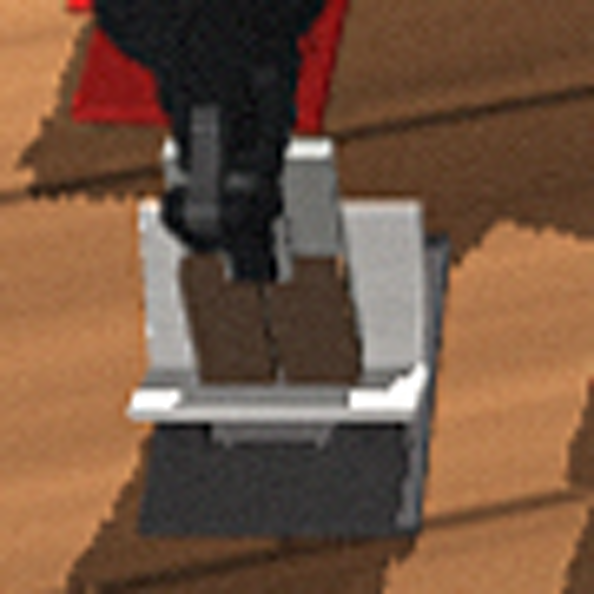

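Emit:
send_rows:
  plan: "0.45 -0.0029 0.0007 0 0;0.4 -0.0029 0.0007 0 0;0.35 -0.0029 0.0007 0 0;0.3 -0.0029 0.0007 0 0;0.25 -0.0029 0.0007 0 0;0.2 -0.0029 0.0007 0 0;0.2 -0.0029 0.0007 0 0;0.2 -0.0029 0.0007 0 0;0.2 -0.0029 0.0007 0 0;0.2 -0.0029 0.0007 0 0"

```text
clock: 13.02
tcp_pos: [0.5312, -0.2363, 0.1063]
tool_rot: [0.554, -0.439, 0.554, 0.439]
ft_force: [-0.4, 1.4, -1.2]
width: 0.401
```

Run:
```python
from h import *
import cv2
c=vision.camera("wrist")["color"];st()
cv2.imwrite("pics/w11.png",cv2.resize(c[110:360,180:420],None,fx=2.4,fy=2.4))
c=vision.camera("scene")["color"]
cv2.imwrite("pics/s11.png",cv2.resize(c[250:340,160:250],None,fx=6.6,fy=6.6,interpolation=cv2.INTER_CUBIC))
```

```text
13.07 [ 0.5307 -0.2361  0.1063] yaw 2.9109 q [-0.544  0.491 -0.195  0.886 -0.    -1.885] f [-1.8  0.5 -0.5] w 0.395
```

View pics/w11.png

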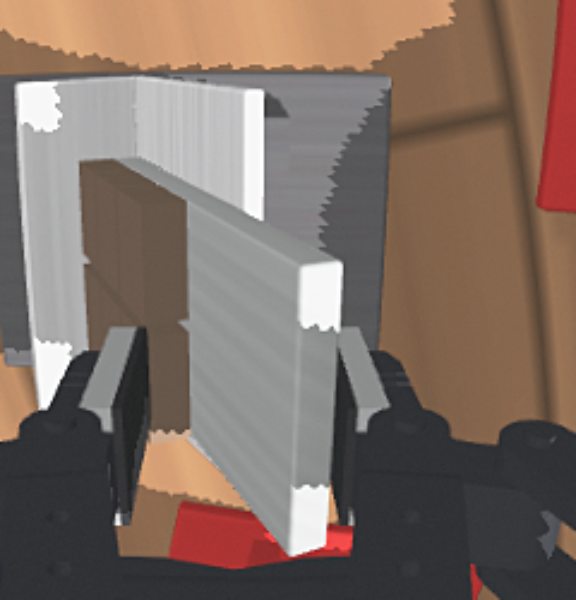

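View pics/s11.png

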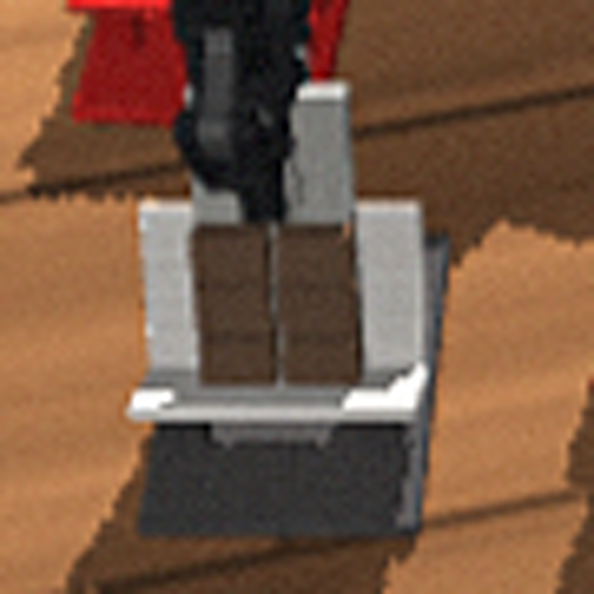

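Emit:
send_rows:
  plan: "0.15 -0.0029 0.0007 0 0;0.1 -0.0029 0.0007 0 0;0.05 -0.0029 0.0007 0 0;0 0 0 0 0;-0.1 0 0 0 0;-0.2 0 0 0 0;-0.3 0 0 0 0;-0.5 0 0 0 0;-0.7 0 0 0 0;-0.7 0 0 0 0"

```text
clock: 13.95
tcp_pos: [0.5229, -0.2343, 0.1063]
tool_rot: [0.554, -0.439, 0.554, 0.439]
ft_force: [-0.2, -0.3, 0.6]
width: 0.852
```

Run:
```python
from h import *
import cv2
c=vision.camera("wrist")["color"];st()
cv2.imwrite("pics/w12.png",cv2.resize(c[110:360,160:440],None,fx=2.4,fy=2.4))
c=vision.camera("scene")["color"]
cv2.imwrite("pics/s12.png",cv2.resize(c[250:340,160:250],None,fx=6.6,fy=6.6,interpolation=cv2.INTER_CUBIC))
```

```text
14.0 [ 0.5229 -0.2342  0.1063] yaw 2.9111 q [-0.549  0.477 -0.219  0.875  0.    -1.889] f [-0.2  0.2 -0.4] w 0.847
```

View pics/w12.png

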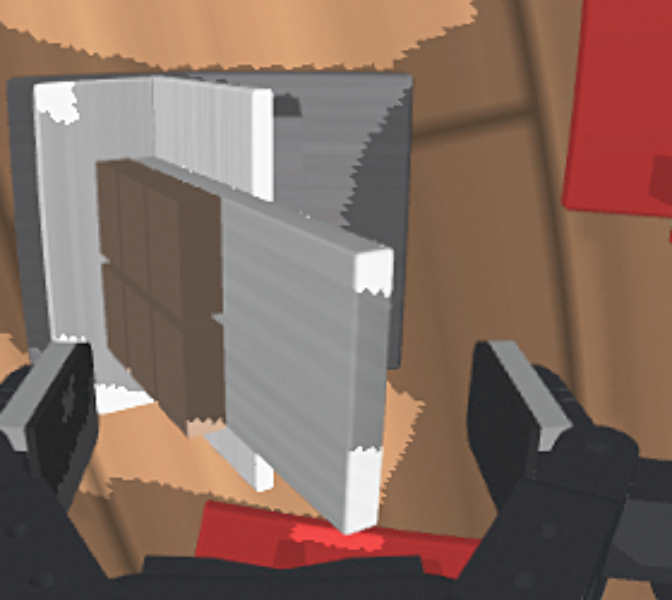

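View pics/s12.png

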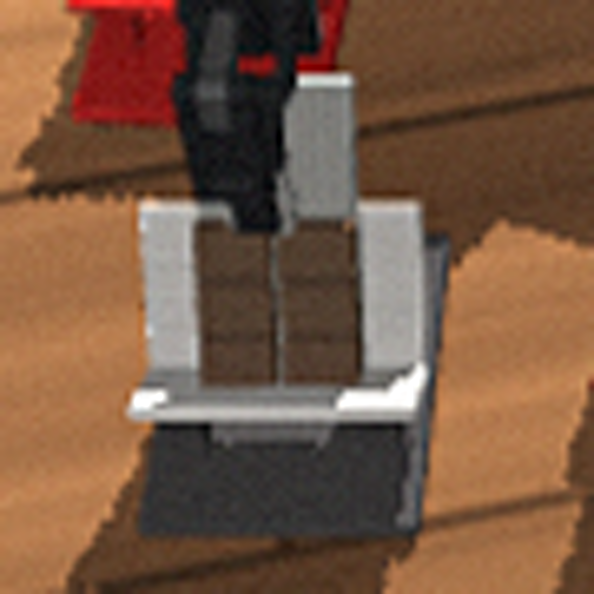

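Emit:
send_rows:
  plan: "-0.9 0 0 0 0;-0.9 0 0 0.005 0;-0.9 0 0 0.01 0;-0.9 0 0 0.02 0;-0.9 0 0 0.03 0;-0.9 0 0 0.035 0;-0.9 -0.02 0 0.035 0;-0.9 -0.03 0 0.02 0;-0.9 -0.03 0 0 0;-0.9 -0.03 0 0 0"

```text
clock: 14.88
tcp_pos: [0.4125, -0.2346, 0.2637]
tool_rot: [0.554, -0.441, 0.554, 0.438]
ft_force: [-1.2, 0.5, -0.9]
width: 0.95
```

Emit:
send_rows:
  plan: "-0.9 -0.03 0 0 0;-0.9 -0.03 0 0 0;-0.9 0 0 0 0;-0.9 0 0 0 0;-0.9 0 0 0 0;-0.9 0 0 0 0;-0.9 0 0 0 0;-0.9 0 0 0 0;-0.9 0 0 0 0;-0.9 0 0 0 0"

```text
clock: 15.72
tcp_pos: [0.353, -0.2342, 0.2611]
tool_rot: [0.554, -0.439, 0.554, 0.439]
ft_force: [0.1, 0.1, -0.6]
width: 0.95
```

Run:
```python
from h import *
import cv2
st();C={n:vision.camera(n) for n in("scene","top")}
R,t=frame(.5573,-.2463,.03,-.231)
pts=np.array([(18,-28,0),(18,28,0),(18,28,60),(18,-28,60),(8,-28,110),(8,28,110),(0,-28,110),(0,28,110)])/1000@R.T+t
for n,(x,y) in dict(scene=(160,250),top=(325,90)).items():
    im=C[n]["color"];cv2.imwrite(f"pics/{n}13f.png",im)
    a=cv2.resize(im[y:y+90,x:x+90],None,fx=6.6,fy=6.6,interpolation=cv2.INTER_CUBIC)
    for q in proj(C[n],pts): cv2.circle(a,tuple(int(round(k)) for k in ((q+.5)-[x,y])*6.6),3,(0,255,0),-1)
    cv2.imwrite(f"pics/{n}13.png",a)
```

```text
15.72 [ 0.353  -0.2342  0.2611] yaw 2.9114 q [-0.759  0.08  -0.337  1.154 -0.    -2.099] f [ 0.1  0.1 -0.6] w 0.95
```

View pics/scene13.png

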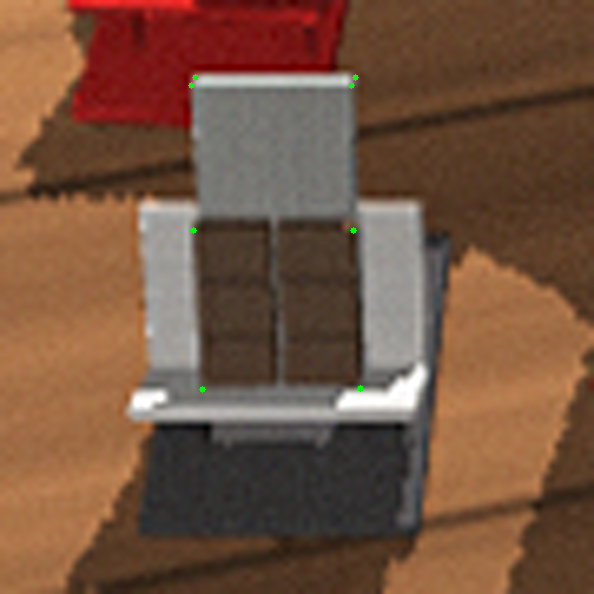

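View pics/top13.png

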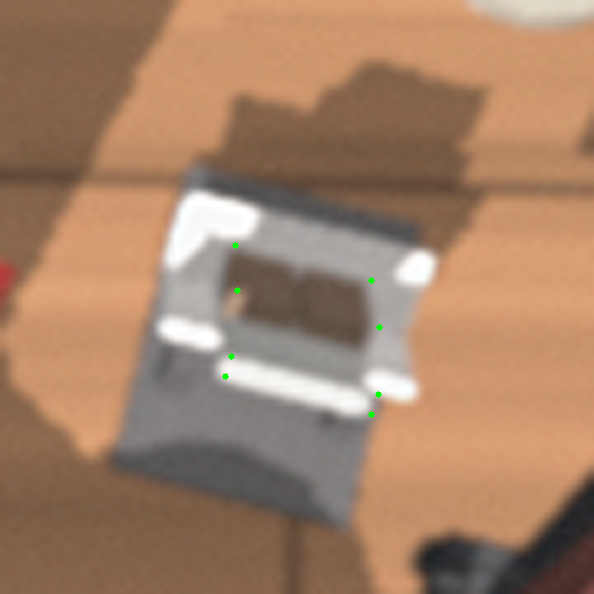

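View pics/scene13f.png

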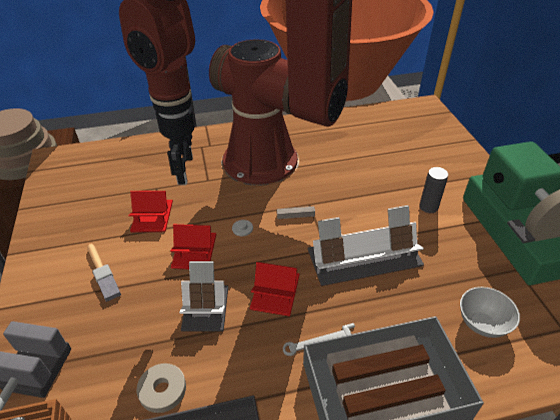

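```bash
python3 -c "
from cell import ctrl
print(ctrl.job_done())"
```

```text
the job is handed in; nothing more can be done
None
```

The face-down shoe, the middle of the three, is now on the grey dressing stand. Its steel back is against the slope, its abrasive faces outward and up, and its bare end is up. I handed the job in at about 16 s of the 42 s allowed.

**How it was done:** I stood the shoe upright between the fingers and gripped it across the 8 mm plate. After lifting it I turned it half round, lowered it to a light contact of about 20 N on the ledge, and opened slowly so it leaned back with the finger onto the panel.

**Last checks:**
- **Placement:** In the scene and top pictures the shoe's corners lie within about 1–2 pixels (2–4 mm) of a model of it seated square at mid-stand. The two views differ by about 1 pixel on its sideways position.
- **Abrasive edge:** The abrasive's upper edge showed 1–3 pixels higher in the picture than the model. I put this down to the model rather than the seating.
- **Other shoes:** Both look unmoved in the rack.
- **Robot:** The gripper is open and clear, touching nothing. The highest force I read was about 17 N.

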